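Click a battery pack onto a sloping charger rail

TASK

Take the battery pack that stands on the bench and slide it, tongue first, up the charger's sloping rail until the spring detent clicks into the groove under its foot, and no farther. Let go so that the detent alone holds it there, and leave the tape roll, the small carton and the tape dispenser where they are.

Things in the scene. Friction and masses are not known exactly. Their poses are not given: they have to be found in the camera images.
- pack: battery pack, 0.21 to 0.42 kg, 63 tall in all: grey block 58 (x) x 46 (y) x 46 with dark ribs on top, on a dark T-shaped foot 70 (x) x 40 x 8. Origin: centre of the foot's underside; z up; -x is the leading end, where the foot sticks out 14 beyond the block as a tongue. Foot x -35 to 35, neck 24 wide, z 8 to 17, x -15 to 35; block x -21 to 37, z 17 to 63 mm
- pack_grip (a point): grip point on the pack, at (8, 0, 42) mm in its frame, axes as the pack's: midway between the block's flat sides (+y and -y, 46 mm apart). With the TCP here and the tool along the pack's -z the fingertips clear the rail (keep them above z = 19 mm)
- pack_groove (a point): middle of the groove under the pack's foot, at (-5, 0, 0) mm in its frame: across the whole foot, 14 wide, 4.5 deep. The detent roller drops into it. The tongue's lower front edge is chamfered 4 mm at 45 degrees; the groove's edges are sharp
- shoe: the charger's sloping rail, fixed. Origin: on the channel floor, mid width, at the lips' entry (lower) end. The face rises at 32 degrees away from the robot; x points down the slope, y across, z square out of the face. A pack on the rail has the same axes, y = z = 0, and slides up to -x. Lips from x 0 to -118: channel 43 wide, 9.2 high; slot between lips 30 wide; lips' top z 12.2 mm
- apron (a point): on the open slippery floor below the rail's entry, at (50, 0, 0) mm in the shoe's frame: hold the pack's origin here, flat on the floor, then slide it to -x. Floor x 0 to +85; side guides 11 high flare from 22 each side at x 0 to 31 at x +60; the lips' bent-up lead-in (x 0 to 12) reaches z = 16 mm. Let go short of home, the pack slides back down
- detent (a joint): how far the sprung roller (14 diameter, 3.5 mm out of the floor) is pressed, m: 0 free or in the groove, 0.002 to 0.0035 under the flat foot. Its place along the rail varies and is not reported: home is at pack x = -5 to -45 mm. The tongue climbs it 32 mm before home (4 to 15 N), then drag is 1 to 3 N until it drops in; pushing on, force rises again, and past 6 to 15 N the pack overruns
- tape_roll: bystander: roll of clear tape lying flat, 96 mm diameter, 48 tall; origin centre of its underside
- carton: bystander: small cardboard carton 90 x 70 x 50 tall; origin centre of its underside
- dispenser: bystander: tape dispenser with a roll in it, 130 x 60 x 80 tall; origin centre of its underside

How it is judged:
On the way:
1. the pack is on the rail, tongue first, with the detent roller pressed down under its foot (value of joint detent above 0.0015 m and x of pack in the frame of shoe between -0.05 and 0.034 m and y of pack in the frame of shoe between -0.004 and 0.004 m and z of pack in the frame of shoe between -0.003 and 0.004 m), for 0.1 s.
At the end, for the whole second after the job is handed in: the pack stays still on the rail under both lips (within 3 mm across and above the floor, within 0.08 rad of the shoe's axes), its origin 2 to 48 mm up from the entry, with the detent roller dropped into its groove (detent reads under 1 mm) (x of pack in the frame of shoe between -0.048 and -0.002 m and y of pack in the frame of shoe between -0.003 and 0.003 m and z of pack in the frame of shoe between -0.003 and 0.003 m and angle between the x axis of pack and the x axis of shoe, either way round below 0.08 rad and angle between the z axis of pack and the z axis of shoe, either way round below 0.08 rad and value of joint detent below 0.001 m and linear speed of pack below 0.01 m/s); the robot touches nothing.
It fails at once if the tape roll is pushed away (20 mm) (distance of tape_roll from where it was at the start of the episode above 0.02 m).
It fails at once if the carton is pushed away (20 mm) (distance of carton from where it was at the start of the episode above 0.02 m).
It fails at once if the tape dispenser is pushed away (20 mm) (distance of dispenser from where it was at the start of the episode above 0.02 m).
It also fails if it takes over 67 s, if anything falls off the work surface, if the arm or the gripper's body presses on something with over 40 N, if the wrist force passes 120 N, or if a joint passes its speed limit or range.

ROBOT

A 6-joint arm with a two-finger parallel gripper is mounted at the origin on the work surface. World frame = base frame: x ahead of the robot, y to its left, z up, the work surface at z = 0. Lengths are in m, angles in rad, forces in N, time in s.
With the tool pointing down it reaches from about 0.375 to 0.9 m from the base axis. Payload 3.1 kg.
Tool frame: the origin (TCP) lies between the finger pads, 19 mm behind the fingertips; this is the grasp point; z points along the fingers, y is the line along which they close (so a half turn about z gives the same grasp; the last joint's range is limited). The gripper opens to 85 mm and grips with 20 to 120 N. Pads are 22 mm wide; open, the fingers measure 114 mm over their backs; the gripper's body (76 mm by 85 mm) begins 54 mm behind the grasp point. The pads swing forward as they close: fully open they stand 13 mm farther back than shut.
Start: joints at [1.062, 0.527, 1.433, -0, 1.181, -0.178], TCP at [0.202, 0.591, 0.25] pointing down, gripper open.
Joint ranges: [-3.08, 3.08], [-0.75, 2.2], [0.22, 2.44], [-1.43, 4.57], [0, 2.65], [-2.85, 2.85]. Speed limits (rad/s): [2.79, 2.79, 3.14, 3.14, 3.14, 3.14].

INTERFACE

Orientations are given as a unit quaternion [x, y, z, w].
In Python, from station import manip gives the robot as it stands.
- The arm moves only by the tool drive_tool, never from a script. Its argument "motion" is a list that holds one entry, the list of rows, each a list of 5 numbers: the finger opening in mm, from 0 to 85.4, then the shift along the tool's x, y, z in units of 30 mm (1.0 is 30 mm), then the turn about the tool's z in units of 8 degrees (1.0 is 8 degrees). In form: [[[fingers, x, y, z, yaw], ...]]. A call has 1 to 10 rows; each row is the pose to reach, as a shift and turn from the pose commanded when the call began, along the tool's axes at that moment; what a row does not reach only later rows make up. A row lasts 1/10 s, in which the tool goes at most 50 mm and 8.59 degrees, less where a joint would pass 70% of its speed; a pose out of reach is approached as far as the arm can. A call with a gripper value outside its range is refused whole. The fingers move at their own pace and stop on an object; "squeeze" is the grip in N (left out, the last holds). Time passes only in rows, so rows that repeat a pose let the fingers close. It gives the time, the measured TCP pose, the force, the opening and the grip force at its end, in the units of the state.
- manip.sense(): the state, without advancing time (a new reading comes with each control period).
- manip.snapshot(name): name is "scene" or "top" or "wrist"; returns the picture (400x640x3 uint8, red, green, blue); there is no depth.
- manip.camera_model(name): a dict with "fov_y" (degrees; the focal length in pixels is half the picture's height over the tangent of half this angle, whatever the lens; pixels are square), "cx", "cy" (the principal point, pixels), "k1" (the pictures are not rectified: a ray, as slopes to the right and down, at radius r is drawn at 1 + k1 r^2 times it, then the intrinsics apply), "origin" and "orientation" of the camera in the world. Camera axes: x right, y up, looking along -z (the intrinsics and any distortion apply to the point x, -y, -z); pixel columns grow to the right and rows downward; lengths in m; the calibration is good to about 2 mm. A picture is of the moment at which its call begins: read the wrist's pose just before it. camera_model takes no time and is no camera call; for the wrist camera it gives the pose at the moment of the call.
- manip.sign_off(): hands the job in; it is judged then, once.
The state is a dict: "t": time; "q": joint angles; "qd": joint speeds; "tau": joint torques, N m; "tcp_pos": TCP position; "tool_rot": TCP orientation; "force": force on the tool from outside, world axes, zero at the start; "ft_torque": the same for the moment, N m; "finger_gap": opening from 0.0 (shut) to 1.0 (fully open); "gripper_force": force on a finger pad.
Only numpy, scipy, OpenCV 4.12 (cv2) and the standard library are available. Lean on these libraries where they do the work, as an engineer would, in place of code of your own. Each camera call takes 0.05 s, during which the arm holds its last target. There are 200 camera calls.

## Working session

There is one attempt and no reset: what is moved stays moved. The work goes in short steps, Python scripts to look and compute and a tool call to move; the robot and the scene stay as the last step left them, time stands still between calls to the robot, and variables do not carry over. Pictures are saved under pics/ and viewed, at most 10 in all, crops included, and the job is handed in when it is done.

Besides the shell and the picture viewer there is one more tool, called after "Call:" as name(argument=value, ...) on one line, values as JSON. drive_tool: Moves the arm, as the interface text tells. Its arguments: {"type":"object","properties":{"motion":{"type":"array","items":{"type":"array","items":{"type":"array","items":{"type":"number"}}}},"squeeze":{"type":"number"}},"required":["motion"]}

```bash
mkdir -p pics; ls; python3 - <<'E'
from station import manip
import cv2
for n in("scene","top"):
    cv2.imwrite(f"pics/{n}0.png",manip.snapshot(n)[:,:,::-1]); print(n,manip.camera_model(n))
print(manip.camera_model("wrist"));print(manip.sense())
E
```

```text
pics
scene {'fov_y': 44.68024884623762, 'cx': 321.33592499739626, 'cy': 202.4685588407773, 'k1': 0.04513789493107106, 'origin': array([1.38117038, 0.14108273, 1.03690991]), 'orientation': array([0.23106736, 0.24379005, 0.686323  , 0.64508529])}
top {'fov_y': 42.36714728812342, 'cx': 314.9324679727898, 'cy': 196.43981136305814, 'k1': 0.025064596081119914, 'origin': array([0.45753817, 0.07738922, 1.39822708]), 'orientation': array([-0.03449539,  0.03766044,  0.7166892 , -0.6955202 ])}
{'fov_y': 62.409629385032005, 'cx': 329.7288066341324, 'cy': 203.0452223067889, 'k1': 0.01927480961128557, 'origin': array([0.12879533, 0.61711465, 0.37314187]), 'orientation': array([-0.12617648, -0.08874632,  0.57476019,  0.80365062])}
{'t': 0.1, 'q': array([ 1.06248829e+00,  5.28365949e-01,  1.43379481e+00,  2.24274355e-05,
        1.18139862e+00, -1.78500095e-01]), 'qd': array([-0.00029197, -0.00286822, -0.00159581,  0.00090225, -0.00255022,
        0.0009887 ]), 'tau': array([-3.11893073e-04, -4.43306029e+01, -1.78587466e+01, -2.76875053e-04,
        3.93192720e-03,  1.26945648e-05]), 'tcp_pos': array([0.20207537, 0.59078007, 0.24912933]), 'tool_rot': array([ 1.64161734e-01,  9.86432946e-01, -9.22456994e-04, -3.40857406e-04]), 'force': array([-0.53527236, -0.16810642, -0.34282568]), 'ft_torque': array([-0.00695995, -0.03912355, -0.03725929]), 'gripper_force': 0.0, 'finger_gap': 0.9987503561670972}
```

View pics/scene0.png

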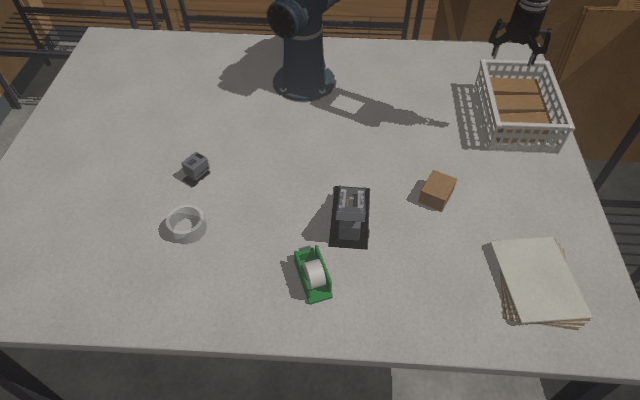

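View pics/top0.png

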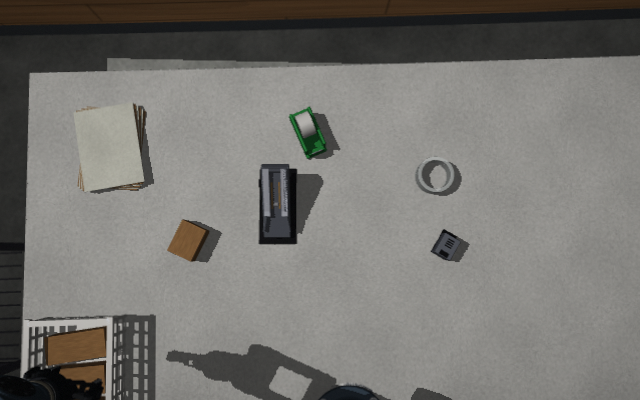

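Top view: pack at about (446,244), charger at (278,204), roll (436,175), carton (188,240), dispenser (308,132). I'll zoom on the pack and charger.

```bash
cat > h.py <<'E'
import numpy as np, cv2
from scipy.spatial.transform import Rotation as R
def K(m):
    f=200/np.tan(np.radians(m['fov_y']/2)); return f
def dist(m): return np.array([[K(m),0,m['cx']],[0,K(m),m['cy']],[0,0,1]]),np.array([m['k1'],0,0,0.])
def ray(m,uv):
    k,d=dist(m); p=cv2.undistortPoints(np.array(uv,float).reshape(-1,1,2),k,d)[:,0]
    return R.from_quat(m['orientation']).apply(np.c_[p[:,0],-p[:,1],-np.ones(len(p))])
def onplane(m,uv,z):
    r=ray(m,uv);o=np.array(m['origin']); return o+r*((z-o[2])/r[:,2])[:,None]
def proj(m,P):
    k,d=dist(m); c=R.from_quat(m['orientation']).inv().apply(np.atleast_2d(P)-m['origin'])
    q=np.c_[c[:,0],-c[:,1],-c[:,2]]
    return cv2.projectPoints(q,np.zeros(3),np.zeros(3),k,d)[0][:,0]
E
python3 - <<'E'
from h import *
from station import manip
im=cv2.imread("pics/top0.png")
a=cv2.resize(im[215:275,412:482],(0,0),fx=5.5,fy=5.5,interpolation=2)
b=cv2.resize(im[155:255,240:330],(0,0),fx=4.4,fy=4.4,interpolation=2)
c=np.zeros((440,790,3),'u1');c[:a.shape[0],:a.shape[1]]=a;c[:,390:390+b.shape[1]]=b[:440]
cv2.imwrite("pics/z.png",c)
m=manip.camera_model("top")
print(onplane(m,[(446,244)],.05),onplane(m,[(260,243),(296,243),(296,165),(260,165)],.0))
E
```

```text
[[ 0.46119945 -0.26747146  0.05      ]] [[0.47893728 0.22082094 0.        ]
 [0.47598602 0.12381501 0.        ]
 [0.68877504 0.11820424 0.        ]
 [0.69167498 0.21673477 0.        ]]
```

View pics/z.png

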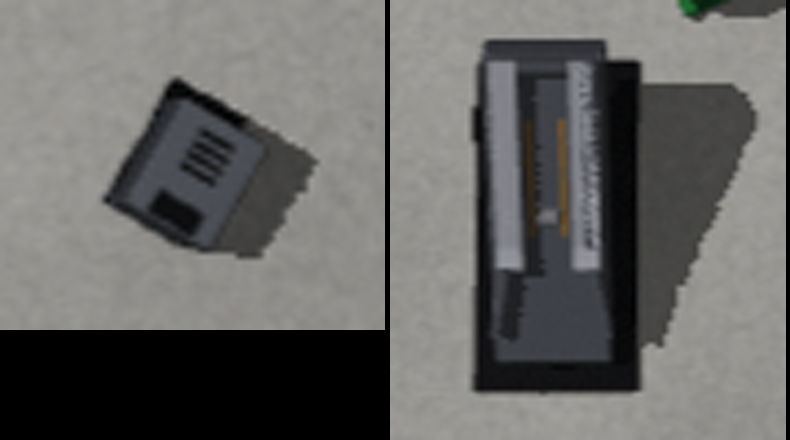

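Call:
drive_tool(motion=[[[85,-13,-12.5,0,0],[85,-13,-12.5,0,0],[85,-13,-12.5,0,0],[85,-13,-12.5,0,0],[85,-13,-12.5,0,0],[85,-13,-12.5,0,0],[85,-13,-12.5,0,0],[85,-13,-12.5,0,0],[85,-13,-12.5,0,0],[85,-13,-12.5,0,0]]])

```text
t: 1.1
tcp_pos: [0.4315, 0.1448, 0.2499]
tool_rot: [0.164, 0.986, 0.0, -0.0]
force: [0.6, 1.0, -0.2]
finger_gap: 0.999
gripper_force: 0.0
```

```bash
python3 - <<'E'
from h import *
from station import manip
s=manip.sense();m=manip.camera_model("wrist")
T=R.from_quat(s['tool_rot']);print(s['t'],s['tcp_pos'],s['q'])
c=T.inv().apply(m['origin']-s['tcp_pos']);d=T.inv().apply(R.from_quat(m['orientation']).apply([0,0,-1.]))
print("cam in tool",c,d,"axis at z+0.16:",c+d*((.16-c[2])/d[2]))
print(T.as_matrix()); t=np.array([.461,-.267,.25])-s['tcp_pos'];print("to above pack, units",T.inv().apply(t)/.03)
E
```

```text
1.1 [0.43150017 0.1447893  0.24993836] [ 7.73005608e-02  3.00159623e-01  1.84264116e+00  1.49447725e-04
  9.98959448e-01 -1.16366802e+00]
cam in tool [ 0.07789959  0.00093576 -0.12398217] [-3.05112854e-01 -3.37946950e-04  9.52316141e-01] axis at z+0.16: [-0.01308555  0.00083498  0.16      ]
[[-9.46071927e-01  3.23956598e-01 -1.76777379e-04]
 [ 3.23956582e-01  9.46071943e-01  1.12355966e-04]
 [ 2.03642575e-04  4.90286303e-05 -9.99999978e-01]]
to above pack, units [-5.37702673e+00 -1.26675213e+01 -3.77058782e-03]
```

Call:
drive_tool(motion=[[[85,-3,1,0,-2],[85,-3,1,0,-2],[85,-3,1,0,-2],[85,-3,1,0,-2]]])

```text
t: 1.5
tcp_pos: [0.5261, 0.1456, 0.2491]
tool_rot: [0.026, 1.0, -0.0, -0.001]
force: [-0.3, -0.5, 0.1]
finger_gap: 0.993
gripper_force: 0.0
```

```bash
python3 - <<'E'
from h import *
from station import manip
import pickle
s=manip.sense();m=manip.camera_model("wrist")
im=manip.snapshot("wrist")[:,:,::-1];cv2.imwrite("pics/w1.png",im);pickle.dump(m,open("w1.pkl","wb"))
T=R.from_quat(s['tool_rot']);print(s['t'],s['tcp_pos'],s['q'],T.as_matrix()[:2,0])
t=np.array([.461,-.267,.25])-s['tcp_pos'];print("to above pack, units",T.inv().apply(t)/.03)
E
```

```text
1.5 [0.52610076 0.14556456 0.24913337] [ 6.51020295e-02  4.23015369e-01  1.63170036e+00  1.22414887e-04
  1.08890539e+00 -1.45354201e+00] [-0.99863535  0.05218544]
to above pack, units [  1.44946044 -13.84666049  -0.0241536 ]
```

View pics/w1.png

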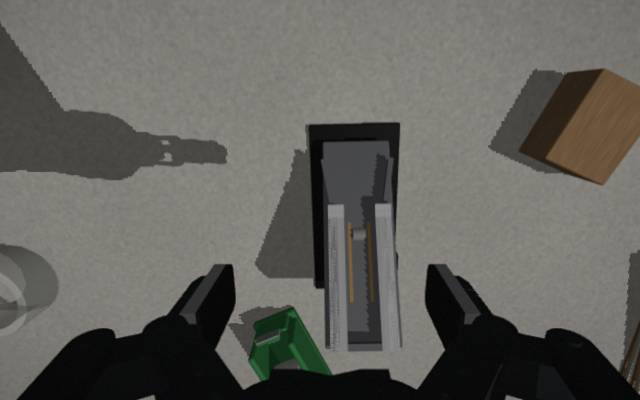

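Wrist view: rail seen from above, floor's lower edge at row ~141 (cols 322–390), lips from row 205 to ~347, roller near (358,235). Zooming for exact corners.

```bash
python3 - <<'E'
import cv2
im=cv2.imread("pics/w1.png")[115:360,300:412]
im=cv2.convertScaleAbs(im,alpha=1.8)
cv2.imwrite("pics/z1.png",cv2.resize(cv2.transpose(im),(0,0),fx=3.2,fy=3.2,interpolation=2))
E
```

```text
(no output)
```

View pics/z1.png

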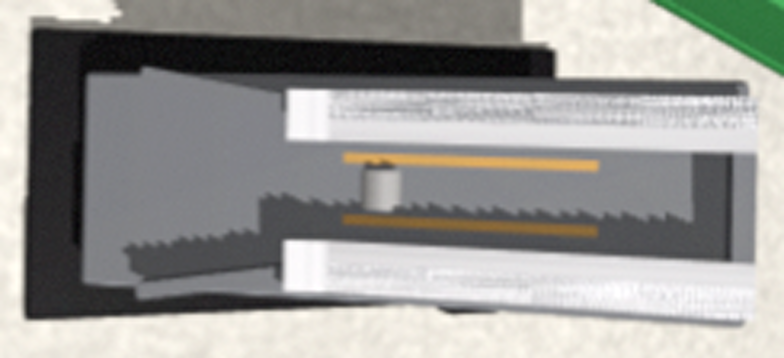

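Call:
drive_tool(motion=[[[85,1.5,-14,0,3.4],[85,1.5,-14,0,3.4],[85,1.5,-14,0,3.4],[85,1.5,-14,0,3.4],[85,1.5,-14,0,3.4],[85,1.5,-14,0,3.4],[85,1.5,-14,0,3.4],[85,1.5,-14,0,3.4],[85,1.5,-14,0,3.4],[85,1.5,-14,0,3.4]]])

```text
t: 2.55
tcp_pos: [0.4586, -0.2731, 0.25]
tool_rot: [0.262, 0.965, -0.0, 0.0]
force: [-0.1, 0.9, 0.2]
finger_gap: 0.998
gripper_force: 0.0
```

```bash
python3 - <<'E'
from h import *
from station import manip
import pickle
s=manip.sense();m=manip.camera_model("wrist")
im=manip.snapshot("wrist")[:,:,::-1];cv2.imwrite("pics/w2.png",im);pickle.dump((s,m),open("w2.pkl","wb"))
T=R.from_quat(s['tool_rot']);print(s['t'],s['tcp_pos'],s['q'],T.as_matrix()[:2,0])
uv=proj(m,[.461,-.267,.03])[0].astype(int);print(uv)
x0=max(0,uv[0]-100);y0=max(0,uv[1]-75);print(x0,y0)
cv2.imwrite("pics/z2.png",cv2.resize(cv2.convertScaleAbs(im[y0:y0+150,x0:x0+200],alpha=1.8),(0,0),fx=4,fy=4,interpolation=2))
E
```

```text
2.55 [ 0.45860407 -0.27313566  0.25003478] [-7.46331730e-01  4.05016141e-01  1.66119138e+00 -6.65086029e-04
  1.07506552e+00 -1.78755039e+00] [-0.86318024  0.50489587]
[335 173]
235 98
```

View pics/z2.png

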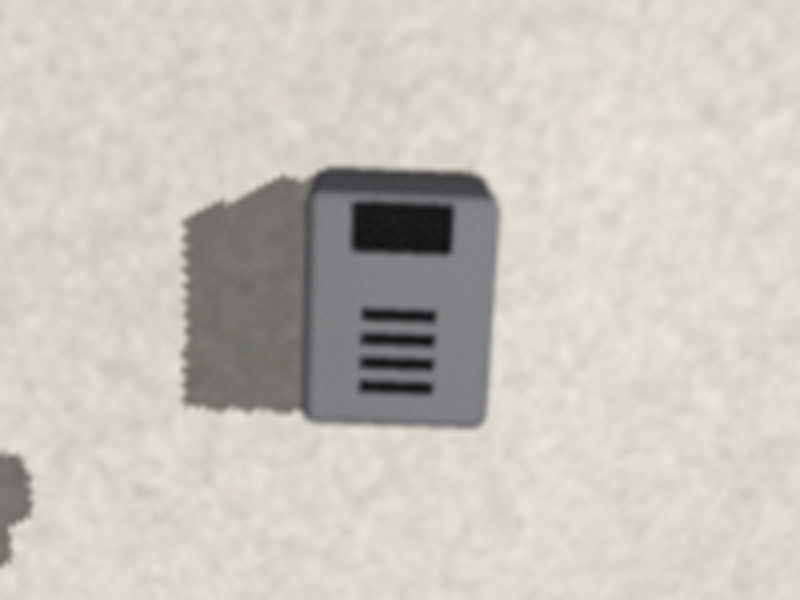

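```bash
cat > fit.py <<'E'
from h import *
from station import manip
import pickle
from scipy.optimize import least_squares
s,m2=pickle.load(open("w2.pkl","rb"));m1=pickle.load(open("w1.pkl","rb"));mt=manip.camera_model("top")
q=np.array([(313,190),(497,200),(487,425),(305,420)])/4+[235,98]
# pack: pack x axis at angle a ; image top = pack +x, image left = +y
def pk(p):
    Rz=R.from_euler('z',p[2]);loc=np.array([[29,23,63],[29,-23,63],[29-58,-23,63],[-29,23,63]])/1e3
    return Rz.apply(loc)+[p[0],p[1],0]
best=None
for fl in(1,-1):
    f=lambda p:(proj(m2,pk(p)*1.0)-q[[0,1,2,3]] if fl>0 else proj(m2,pk(p))-q[[1,0,3,2]]).ravel()
    r=least_squares(f,[.461,-.267,np.radians(150)])
    if best is None or r.cost<best.cost: best=r
print("pack grip xy, x-axis deg",best.x[:2],np.degrees(best.x[2]),best.fun.round(1))
L=np.array([[12,15,16],[12,-15,16],[0,15,12.2],[0,-15,12.2],[-118,15,12.2],[-118,-15,12.2],[85,0,0]])/1e3
uv=np.array([(285,141),(283,240),(328,141),(327,241),(757,152),(757,263),(84,180)])
uv=np.c_[300+uv[:,1]/3.2,115+uv[:,0]/3.2]
Lt=L[[0,1,6]];ut=np.array([(270.2,215.9),(280.9,215.9),(276.,236.8)])
def rot(a): return R.from_euler('z',a)*R.from_euler('y',np.radians(-0))*R.from_euler('y',np.radians(32))
def sh(p,L): return rot(p[3]).apply(L)+p[:3]
def f(p):
    e=(proj(m1,sh(p,L))-uv);e[6,0]*=.3
    return np.r_[e.ravel(),(0.5*(proj(mt,sh(p,Lt))-ut)).ravel()]
r=least_squares(f,[.55,.17,.06,np.pi])
print("shoe",r.x[:3],np.degrees(r.x[3]));print(r.fun.reshape(-1,2).round(1).tolist())
np.save("shoe.npy",r.x);np.save("pack.npy",best.x)
ax=rot(r.x[3]).as_matrix();print(ax.round(3)); print("apron",sh(r.x,[[.05,0,0]]),"floor low",sh(r.x,[[.085,0,0]]))
T=R.from_quat(s['tool_rot']);tx=T.as_matrix()[:,0]
d=np.array([*best.x[:2],.042])-s['tcp_pos'];print("units to grip",T.inv().apply(d)/.03,"yaw units",(np.degrees(np.arctan2(tx[1],tx[0])-best.x[2]))/8)
E
python3 fit.py
```

```text
pack grip xy, x-axis deg [ 0.45669852 -0.26520017] 147.57863318479082 [-1.4 -0.6  1.7 -1.2  0.3  1.3 -0.6  0.9]
shoe [0.56516648 0.1729551  0.06671439] 177.99620021800186
[[-0.3, 0.4], [0.3, 0.5], [-0.1, 0.1], [0.1, -0.1], [-0.1, 0.0], [0.0, -0.4], [-0.1, -0.6], [5.3, -0.1], [-5.9, -0.1], [0.1, 0.1]]
[[-0.848 -0.035 -0.53 ]
 [ 0.03  -0.999  0.019]
 [-0.53   0.     0.848]]
apron [[0.52279    0.17443773 0.04021842]] floor low [[0.49312647 0.17547557 0.02167125]]
units to grip [0.18967223 0.20069416 6.93433052] yaw units 0.2621157457290245
```

Call:
drive_tool(motion=[[[85,0.2,0.2,1.5,0.25],[85,0.2,0.2,3,0.25],[85,0.2,0.2,4.2,0.25],[85,0.2,0.2,5.3,0.25],[85,0.2,0.2,6.2,0.25],[85,0.2,0.2,6.8,0.25],[85,0.2,0.2,6.8,0.25],[40,0.2,0.2,6.8,0.25],[40,0.2,0.2,6.8,0.25],[40,0.2,0.2,6.8,0.25]]], squeeze=25)

```text
t: 3.6
tcp_pos: [0.4584, -0.2639, 0.0478]
tool_rot: [0.276, 0.961, -0.001, 0.001]
force: [-0.3, 0.2, 1.8]
finger_gap: 0.539
gripper_force: 26.1
```

Call:
drive_tool(motion=[[[40,0,0,0,0],[40,0,0,0,0],[40,0,0,0,0],[40,0,0,0,0]]])

```text
t: 4.0
tcp_pos: [0.4584, -0.264, 0.0478]
tool_rot: [0.276, 0.961, -0.001, 0.002]
force: [-1.8, -0.1, 7.1]
finger_gap: 0.537
gripper_force: 26.9
```

```bash
sed -i 's/(270.2,215.9),(280.9,215.9)/(280.9,215.9),(270.2,215.9)/' fit.py; python3 fit.py; python3 - <<'E'
from station import manip
s=manip.sense();print(s['tcp_pos'],s['finger_gap']*85.4,s['gripper_force'],s['force'])
E
```

```text
pack grip xy, x-axis deg [ 0.45669852 -0.26520017] 147.57863318479082 [-1.4 -0.6  1.7 -1.2  0.3  1.3 -0.6  0.9]
shoe [0.56514528 0.17295114 0.06675965] 177.99699083775496
[[-0.3, 0.4], [0.3, 0.5], [-0.1, 0.1], [0.1, -0.1], [-0.1, 0.1], [0.0, -0.3], [-0.1, -0.6], [-0.1, -0.1], [-0.6, -0.1], [0.1, 0.1]]
[[-0.848 -0.035 -0.53 ]
 [ 0.03  -0.999  0.019]
 [-0.53  -0.     0.848]]
apron [[0.52276878 0.17443319 0.04026369]] floor low [[0.49310523 0.17547062 0.02171651]]
units to grip [0.18967223 0.20069416 6.93433052] yaw units 0.2621157457290245
[ 0.45837718 -0.26400078  0.04781319] 45.88102733111495 26.919150352478027 [-1.81216492 -0.10258216  7.08987997]
```

Call:
drive_tool(motion=[[[40,0,0,-0.7,0],[40,0,0,-2,0],[40,0,0,-3.2,0],[40,0,0,-4.2,0],[40,0,0,-4.5,0],[40,0.55,1,-4.5,0],[40,1.3,2.4,-4.5,-0.6],[40,2.1,3.8,-4.5,-1.2],[40,2.85,5.2,-4.5,-1.8],[40,3.3,6,-4.5,-2.3]]])

```text
t: 5.0
tcp_pos: [0.4671, -0.0542, 0.1798]
tool_rot: [0.117, 0.993, 0.001, -0.002]
force: [0.5, -0.5, -4.3]
finger_gap: 0.533
gripper_force: 28.2
```

```bash
cat > go.py <<'E'
import sys
from h import *
from station import manip
p=np.load("shoe.npy");A=R.from_euler('z',p[3])*R.from_euler('y',np.radians(32))
s=manip.sense();T=R.from_quat(s['tool_rot']);tx=T.as_matrix()[:,0]
print("t",s['t'],"tcp",s['tcp_pos'].round(4),"F",s['force'].round(1),"F shoe",A.inv().apply(s['force']).round(1),"tq",s['ft_torque'].round(2),"gap",s['finger_gap']*85.4,s['gripper_force'],"rot",s['tool_rot'].round(4))
print("tcp in shoe mm",(A.inv().apply(s['tcp_pos']-p[:3])*1e3).round(1))
for a in sys.argv[1:]:
    g=A.apply(np.array(eval(a))/1e3)+p[:3]
    print(a,"world",g.round(4),"units",(T.inv().apply(g-s['tcp_pos'])/.03).round(2),"yaw",round((np.degrees(np.arctan2(tx[1],tx[0])-p[3])+180)%360/8-22.5,2))
E
python3 go.py 65,0,48 57,0,48
```

```text
t 5.0 tcp [ 0.4671 -0.0542  0.1798] F [ 0.5 -0.5 -4.3] F shoe [ 1.8  0.4 -3.9] tq [-0.05  0.01  0.  ] gap 45.523292882792354 28.160128891468048 rot [ 0.117   0.9931  0.0011 -0.0023]
tcp in shoe mm [ 16.4 230.4 143.5]
65,0,48 world [0.4846 0.1758 0.073 ] units [1.2  7.58 3.58] yaw -1.43
57,0,48 world [0.4914 0.1755 0.0773] units [0.98 7.63 3.43] yaw -1.43
```

Call:
drive_tool(motion=[[[40,0.3,1.5,0,-0.6],[40,0.5,3,0,-1],[40,0.7,4.5,0.3,-1.43],[40,1,6,0.7,-1.43],[40,1.1,7,1,-1.43],[40,1.2,7.58,1.2,-1.43],[40,1.2,7.58,1.4,-1.43],[40,1.2,7.58,1.4,-1.43],[40,1.2,7.58,1.4,-1.43]]])

```text
t: 5.9
tcp_pos: [0.4876, 0.1707, 0.1384]
tool_rot: [0.02, 1.0, -0.0, -0.001]
force: [0.9, -0.3, -4.5]
finger_gap: 0.533
gripper_force: 28.0
```

```bash
python3 go.py 65,0,48 57,0,48;  python3 - <<'E'
from h import *
from station import manip
for n in("top","scene"): cv2.imwrite(f"pics/{n}3.png",manip.snapshot(n)[:,:,::-1])
a=cv2.resize(cv2.imread("pics/top3.png")[160:260,240:340],(400,400),interpolation=2)
b=cv2.resize(cv2.imread("pics/scene3.png")[160:260,300:400],(400,400),interpolation=2)
cv2.imwrite("pics/z3.png",np.hstack([a,b]))
E
```

```text
t 5.9 tcp [0.4876 0.1707 0.1384] F [ 0.9 -0.3 -4.5] F shoe [ 1.6  0.3 -4.3] tq [ 0.04 -0.03 -0.02] gap 45.49684755487662 28.00431489944458 rot [ 2.010e-02  9.998e-01 -2.000e-04 -1.000e-03]
tcp in shoe mm [ 27.7   5.  101.8]
65,0,48 world [0.4846 0.1758 0.073 ] units [0.1  0.17 2.18] yaw -0.04
57,0,48 world [0.4914 0.1755 0.0773] units [-0.12  0.17  2.04] yaw -0.04
```

View pics/z3.png

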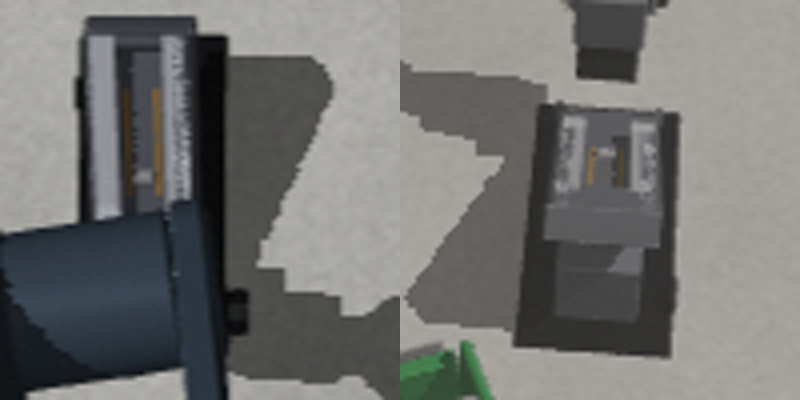

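Call:
drive_tool(motion=[[[40,0.1,0.17,0.5,-0.04],[40,0.1,0.17,1,-0.04],[40,0.1,0.17,1.3,-0.04],[40,0.1,0.17,1.45,-0.04],[40,0.1,0.17,1.55,-0.04],[40,0.1,0.17,1.65,-0.04],[40,0.1,0.17,1.75,-0.04],[40,0.1,0.17,1.75,-0.04]]])

```text
t: 6.8
tcp_pos: [0.4841, 0.1766, 0.0877]
tool_rot: [0.017, 1.0, -0.0, -0.001]
force: [-4.0, -1.2, 5.5]
finger_gap: 0.535
gripper_force: 29.8
```

```bash
python3 go.py 65,0,48 57,0,48
```

```text
t 6.8 tcp [0.4841 0.1766 0.0877] F [-4.  -1.2  5.5] F shoe [0.4 1.4 6.8] tq [-0.19  0.56 -0.02] gap 45.692767938952706 29.794970154762268 rot [ 1.680e-02  9.999e-01 -2.000e-04 -1.100e-03]
tcp in shoe mm [57.7 -0.8 60.8]
65,0,48 world [0.4846 0.1758 0.073 ] units [-0.02 -0.03  0.49] yaw 0.01
57,0,48 world [0.4914 0.1755 0.0773] units [-0.25 -0.03  0.35] yaw 0.01
```

Call:
drive_tool(motion=[[[40,0,-0.03,0.1,0],[40,0,-0.03,0.2,0],[40,0,-0.03,0.3,0],[40,0,-0.03,0.4,0],[40,0,-0.03,0.47,0],[40,0,-0.03,0.47,0]]])

```text
t: 7.4
tcp_pos: [0.4767, 0.1765, 0.0736]
tool_rot: [0.017, 1.0, -0.0, -0.008]
force: [-16.5, 5.0, 17.4]
finger_gap: 0.534
gripper_force: 35.2
```

```bash
python3 go.py 65,0,48;  python3 - <<'E'
from h import *
from station import manip
for n in("wrist","scene"): cv2.imwrite(f"pics/{n}4.png",manip.snapshot(n)[:,:,::-1])
a=cv2.resize(cv2.imread("pics/wrist4.png"),(0,0),fx=.625,fy=1)[:,100:300]
a=cv2.resize(cv2.imread("pics/wrist4.png")[0:400,170:490],(400,500),interpolation=2)
b=cv2.resize(cv2.imread("pics/scene4.png")[150:250,310:390],(400,500),interpolation=2)
cv2.imwrite("pics/z4.png",cv2.convertScaleAbs(np.hstack([a,b]),alpha=1.7))
E
```

```text
t 7.4 tcp [0.4767 0.1765 0.0736] F [-16.5   5.   17.4] F shoe [ 4.9 -4.4 23.5] tq [0.77 2.14 0.13] gap 45.60649023699493 35.174453258514404 rot [ 1.660e-02  9.998e-01 -3.000e-04 -8.400e-03]
tcp in shoe mm [71.5 -0.4 52.7]
65,0,48 world [0.4846 0.1758 0.073 ] units [-0.27 -0.02  0.02] yaw 0.01
```

View pics/z4.png

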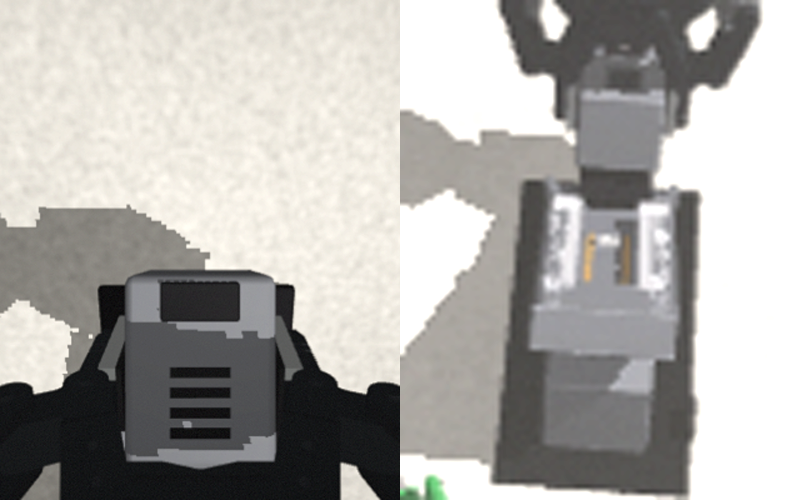

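Call:
drive_tool(motion=[[[40,0,0,0,0],[40,0,0,0,0],[40,-0.05,0,0.05,0],[40,-0.1,0,0.1,0],[40,-0.1,0,0.1,0],[40,-0.1,0,0.1,0]]], squeeze=20)

```text
t: 8.1
tcp_pos: [0.4759, 0.1765, 0.0703]
tool_rot: [0.017, 1.0, -0.001, -0.012]
force: [-21.0, 5.1, 19.2]
finger_gap: 0.533
gripper_force: 36.2
```

```bash
cat > tilt.py <<'E'
from h import *
from station import manip
import sys
m=manip.camera_model("wrist");im=manip.snapshot("wrist")[:,:,::-1]
cv2.imwrite(sys.argv[1],im)
p=np.load("shoe.npy");A=R.from_euler('z',p[3])*R.from_euler('y',np.radians(32));s=manip.sense()
t=A.inv().apply(s['tcp_pos']-p[:3])
for th in(0,5,10,15):  # nose-down residual tilt, pack rotated so that it is less steep than the rail
    B=R.from_euler('z',p[3])*R.from_euler('y',np.radians(32-th))
    loc=np.array([[37,23,63],[37,-23,63],[-21,-23,63],[-21,23,63]])-[7,0,48]
    print(th,proj(m,B.apply(loc/1e3)+s['tcp_pos']).round(1).tolist())
E
python3 go.py 65,0,48; python3 tilt.py pics/w5.png; python3 - <<'E'
import cv2
im=cv2.imread("pics/w5.png")[180:400,230:430]
cv2.imwrite("pics/z5.png",cv2.resize(cv2.convertScaleAbs(im,alpha=2),(0,0),fx=2.7,fy=2.7,interpolation=2))
E
```

```text
t 8.1 tcp [0.4759 0.1765 0.0703] F [-21.    5.1  19.2] F shoe [ 7.8 -4.3 27.5] tq [1.01 2.81 0.16] gap 45.5222626276778 36.24889612197876 rot [ 1.650e-02  9.998e-01 -6.000e-04 -1.230e-02]
tcp in shoe mm [73.8 -0.4 50.3]
65,0,48 world [0.4846 0.1758 0.073 ] units [-0.29 -0.01 -0.1 ] yaw 0.01
0 [[271.9, 210.6], [384.1, 210.9], [391.1, 366.8], [263.6, 366.4]]
5 [[270.7, 212.5], [385.3, 212.8], [390.0, 369.0], [264.7, 368.6]]
10 [[269.4, 215.0], [386.5, 215.4], [388.9, 370.4], [265.9, 370.0]]
15 [[268.1, 218.3], [387.7, 218.7], [387.8, 371.1], [267.1, 370.7]]
```

View pics/z5.png

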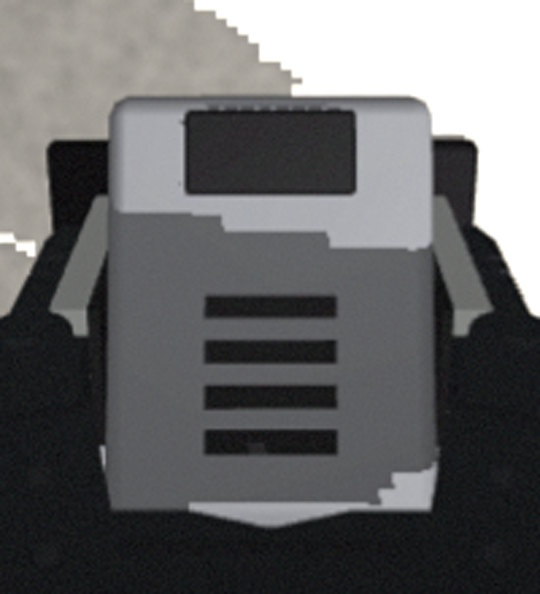

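Call:
drive_tool(motion=[[[40,-0.05,0,0.08,0],[40,-0.1,0,0.16,0],[40,-0.14,0,0.23,0],[40,-0.08,0,0.27,0],[40,-0.03,0,0.3,0],[40,0.03,0,0.34,0],[40,0.03,0,0.34,0]]], squeeze=20)

```text
t: 8.85
tcp_pos: [0.4749, 0.1761, 0.0596]
tool_rot: [0.016, 1.0, -0.001, -0.012]
force: [-19.3, 4.2, 15.7]
finger_gap: 0.531
gripper_force: 36.8
```

```bash
cat >> tilt.py <<'E'
g=cv2.cvtColor(im,cv2.COLOR_BGR2GRAY).astype(int)
print("near edge col profile rows200-230 @330",g[200:232:2,330].tolist())
E
python3 go.py 65,0,48; python3 tilt.py pics/w6.png
```

```text
t 8.85 tcp [0.4749 0.1761 0.0596] F [-19.3   4.2  15.7] F shoe [ 8.1 -3.6 23.6] tq [0.74 2.66 0.14] gap 45.38926995902076 36.78172051906586 rot [ 0.0163  0.9998 -0.001  -0.0124]
tcp in shoe mm [80.4 -0.  41.8]
65,0,48 world [0.4846 0.1758 0.073 ] units [-0.31 -0.   -0.46] yaw 0.02
0 [[272.0, 210.6], [384.2, 211.0], [391.0, 366.9], [263.6, 366.4]]
5 [[270.8, 212.5], [385.4, 212.9], [390.0, 369.2], [264.7, 368.6]]
10 [[269.5, 215.0], [386.6, 215.5], [388.9, 370.6], [265.8, 370.1]]
15 [[268.2, 218.3], [387.7, 218.7], [387.8, 371.2], [267.0, 370.7]]
near edge col profile rows200-230 @330 [82, 79, 43, 33, 13, 15, 18, 18, 18, 16, 19, 18, 17, 18, 18, 17]
```

```bash
cat > pose.py <<'E'
import sys,pickle
from h import *
from scipy.optimize import least_squares
# rib/window rectangles by dark blobs on the block top, corners by minAreaRect
def rects(im,box,thr):
    x0,y0,x1,y1=box;g=cv2.cvtColor(im,cv2.COLOR_BGR2GRAY)[y0:y1,x0:x1]
    n,l,st,c=cv2.connectedComponentsWithStats((g<thr).astype('u1'))
    o=[]
    for i in range(1,n):
        x,y,w,h,a=st[i]
        if a>8 and w>1.3*h and x>0 and y>0 and x+w<x1-x0 and y+h<y1-y0 and a>.6*w*h: o.append((c[i][0]+x0,c[i][1]+y0,w,h,a))
    return sorted(o,key=lambda r:r[1])
E
python3 - <<'E'
from pose import *
for f,box,th in(("w2",(312,140,358,206),38),("w5",(280,205,380,365),38),("w6",(280,205,380,365),38)):
    im=cv2.imread(f"pics/{f}.png");print(f)
    for t in(25,32,38): print(t,[tuple(np.round(r,1).tolist()) for r in rects(im,box,t)])
    print(cv2.cvtColor(im,cv2.COLOR_BGR2GRAY)[205:395:4,330].tolist())
E
```

```text
w2
25 [(335.3, 154.5, 24.0, 12.0, 264.0), (334.7, 176.5, 17.0, 2.0, 31.0), (334.5, 182.5, 17.0, 2.0, 32.0), (334.2, 188.5, 17.0, 2.0, 31.0), (334.4, 194.4, 16.0, 2.0, 28.0)]
32 [(335.2, 154.6, 25.0, 12.0, 286.0), (334.2, 176.5, 17.0, 2.0, 33.0), (334.0, 182.5, 17.0, 2.0, 34.0), (334.0, 188.5, 17.0, 2.0, 34.0), (333.5, 194.5, 18.0, 2.0, 34.0)]
38 [(334.9, 154.5, 25.0, 12.0, 296.0), (334.3, 176.5, 18.0, 3.0, 37.0), (334.0, 182.5, 17.0, 2.0, 34.0), (333.7, 188.5, 18.0, 2.0, 35.0), (333.3, 194.5, 18.0, 3.0, 37.0)]
[115, 116, 121, 117, 117, 122, 121, 121, 118, 119, 119, 120, 120, 119, 119, 121, 119, 122, 119, 120, 120, 119, 119, 118, 121, 117, 112, 122, 122, 122, 115, 117, 119, 117, 117, 118, 119, 112, 112, 113, 114, 115, 117, 7, 7, 8, 8, 7]
w5
25 [(327.2, 235.2, 62.0, 31.0, 1676.0), (329.5, 293.0, 48.0, 8.0, 339.0), (329.6, 309.5, 48.0, 9.0, 384.0), (329.6, 326.5, 49.0, 9.0, 389.0), (330.0, 343.0, 49.0, 9.0, 439.0)]
32 [(329.9, 236.0, 64.0, 31.0, 1942.0), (329.9, 293.4, 49.0, 9.0, 398.0), (329.9, 310.0, 49.0, 9.0, 440.0), (329.6, 326.7, 49.0, 9.0, 408.0), (330.1, 343.4, 50.0, 10.0, 483.0
[... 363 characters left out ...]
1, 11, 12]
w6
25 [(329.7, 221.1, 62.0, 29.0, 1771.0), (329.8, 277.5, 49.0, 8.0, 388.0), (330.0, 294.5, 49.0, 8.0, 392.0), (330.2, 312.3, 50.0, 9.0, 414.0), (330.1, 330.1, 51.0, 9.0, 449.0)]
32 [(329.8, 221.4, 62.0, 31.0, 1866.0), (329.6, 277.5, 50.0, 8.0, 398.0), (329.5, 294.5, 50.0, 8.0, 400.0), (329.6, 312.0, 51.0, 9.0, 451.0), (330.0, 330.0, 51.0, 9.0, 459.0)]
38 [(329.0, 277.7, 50.0, 9.0, 419.0), (329.6, 295.0, 50.0, 9.0, 449.0), (329.4, 312.2, 51.0, 10.0, 475.0), (329.6, 330.5, 52.0, 10.0, 518.0)]
[40, 18, 17, 17, 15, 17, 19, 18, 62, 80, 80, 81, 80, 81, 81, 81, 48, 41, 14, 22, 49, 50, 11, 12, 49, 48, 15, 12, 43, 49, 46, 13, 13, 50, 49, 48, 49, 49, 49, 78, 22, 25, 76, 13, 11, 13, 12, 12]
```

```bash
cat >> pose.py <<'E'
PS=np.load("shoe.npy");A=R.from_euler('z',PS[3])*R.from_euler('y',np.radians(32))
def calib():
    s,m=pickle.load(open("w2.pkl","rb"));pk=np.load("pack.npy")
    P=onplane(m,[(335.1,154.5),(334.4,176.5),(334.2,182.5),(334,188.5),(333.7,194.5)],.063)-[*pk[:2],0]
    return R.from_euler('z',-pk[2]).apply(P)[:,0]+.008
def solve(r,m,s,wid=(.0262*63/63,.0206)):
    X=calib();T=R.from_quat(s['tool_rot']);r=np.array(r);mid=[]
    # pack axes: tool's yaw, tilt phi about the tool y (0 = upright, 32 deg = on the rail)
    tx=T.as_matrix()[:,0];yaw=np.arctan2(tx[1],tx[0])
    W=np.array([WW,WR,WR,WR,WR])
    def f(p):
        B=R.from_euler('z',yaw)*R.from_euler('y',p[0])
        c=np.array([X,0*X,0*X+.063]).T-[p[1],0,p[2]]
        a=proj(m,B.apply(c+np.c_[0*W,W/2,0*W])+s['tcp_pos']);b=proj(m,B.apply(c-np.c_[0*W,W/2,0*W])+s['tcp_pos'])
        return np.r_[(a+b)[:,1]/2-r[:,1],.4*(np.abs(a-b)[:,0]-r[:,2])]
    q=least_squares(f,[.4,.007,.048])
    B=R.from_euler('z',yaw)*R.from_euler('y',q.x[0])
    o=A.inv().apply(B.apply([-q.x[1],0,-q.x[2]])+s['tcp_pos']-PS[:3])
    print("pitch deg",np.degrees(q.x[0]).round(1),"tcp in pack mm",(q.x[1:]*1e3).round(1),"pack origin in shoe mm",(o*1e3).round(1),"cost",round(q.cost,2))
WW,WR=.0262,.0200
def now(name,box=(270,195,390,372)):
    from station import manip
    s=manip.sense();m=manip.camera_model("wrist");im=manip.snapshot("wrist")[:,:,::-1];cv2.imwrite(name,im)
    for t in(32,28,24,38):
        r=rects(im,box,t);r=[q for q in r if q[4]>250]
        if len(r)==5: return solve(r,m,s)
    print([np.round(q).tolist() for q in r])
E
python3 - <<'E'
from pose import *
from station import manip
X=calib();print((X*1e3).round(1))
s,m=pickle.load(open("w2.pkl","rb"))
a=proj(m,[[.4567,-.2652,.063],[.4567+.01*.53,-.2652+.01*.848,.063]]);print("px/10mm",np.linalg.norm(a[1]-a[0]),"block width 46mm ->46px in z2: 184/4")
now("pics/w7.png"); 
E
```

```text
[ 28.8   7.6   1.6  -4.4 -10.5]
px/10mm 10.371931504168545 block width 46mm ->46px in z2: 184/4
pitch deg 28.7 tcp in pack mm [ 3.6 45.4] pack origin in shoe mm [79.4 -0.1 -3.7] cost 6.79
```

```bash
sed -i 's/^WW,WR=.*/WW,WR=.024,.018/' pose.py; python3 - <<'E'
from pose import *
now("pics/w8.png"); 
E
```

```text
pitch deg 34.3 tcp in pack mm [ 5.5 40.8] pack origin in shoe mm [73.2 -0.1  1.3] cost 0.2
```

```bash
python3 - <<'E'
from pose import *
m=pickle.load(open("w1.pkl","rb"));o=A.inv().apply(np.array(m['origin'])-PS[:3])
for u in(362,382,402):
    d=A.inv().apply(ray(m,[(300+188/3.2,115+u/3.2)]))[0]
    P=o+d*((.0025-o[2])/d[2]);print(P*1e3,"home x",P[0]*1e3+5)
E
```

```text
[-8.7087463  0.4644882  2.5      ] home x -3.708746303148523
[-14.85195363   0.68653723   2.5       ] home x -9.851953628877459
[-20.93616152   0.90684008   2.5       ] home x -15.936161523265238
```

Call:
drive_tool(motion=[[[40,0.05,0,-0.08,0],[40,0.1,0,-0.15,0],[40,0.1,0,-0.15,0],[40,0.1,0,-0.15,0]]], squeeze=45)

```text
t: 9.4
tcp_pos: [0.4839, 0.1761, 0.0645]
tool_rot: [0.017, 1.0, 0.0, -0.001]
force: [-6.2, 1.5, 7.2]
finger_gap: 0.531
gripper_force: 47.3
```

```bash
python3 go.py 65,0,41; python3 -c "
from pose import *
now('pics/w9.png')"
```

```text
t 9.4 tcp [0.4839 0.1761 0.0645] F [-6.2  1.5  7.2] F shoe [ 1.5 -1.3  9.4] tq [0.24 0.57 0.05] gap 45.32718176764573 47.303574085235596 rot [ 1.690e-02  9.999e-01  1.000e-04 -6.000e-04]
tcp in shoe mm [70.1 -0.3 41.2]
65,0,41 world [0.4883 0.1756 0.0671] units [-0.15 -0.01 -0.09] yaw 0.01
pitch deg 35.6 tcp in pack mm [ 5.5 41.1] pack origin in shoe mm [62.1 -0.3  0.4] cost 0.22
```

Call:
drive_tool(motion=[[[40,-0.1,-0.01,-0.06,0],[40,-0.2,-0.01,-0.13,0],[40,-0.32,-0.01,-0.2,0],[40,-0.44,-0.01,-0.28,0],[40,-0.56,-0.01,-0.35,0],[40,-0.68,-0.01,-0.43,0],[40,-0.8,-0.01,-0.5,0],[40,-0.9,-0.01,-0.57,0],[40,-0.9,-0.01,-0.57,0]]])

```text
t: 10.35
tcp_pos: [0.5099, 0.1744, 0.081]
tool_rot: [0.017, 1.0, -0.0, -0.002]
force: [-5.2, 0.7, 2.4]
finger_gap: 0.533
gripper_force: 47.0
```

```bash
python3 go.py 35,0,41; python3 -c "
from pose import *
now('pics/w10.png')"
```

```text
t 10.35 tcp [0.5099 0.1744 0.081 ] F [-5.2  0.7  2.4] F shoe [ 3.2 -0.5  4.8] tq [ 0.01  0.67 -0.  ] gap 45.55751870391511 46.99041724205017 rot [ 1.700e-02  9.999e-01 -2.000e-04 -2.100e-03]
tcp in shoe mm [39.3  0.5 41.3]
35,0,41 world [0.5138 0.1747 0.083 ] units [-0.13  0.02 -0.07] yaw 0.01
pitch deg 33.8 tcp in pack mm [ 4.9 41.6] pack origin in shoe mm [33.1  0.4 -0.1] cost 0.17
```

Call:
drive_tool(motion=[[[40,-0.08,0.01,-0.05,0],[40,-0.17,0.01,-0.11,0],[40,-0.25,0.01,-0.16,0],[40,-0.34,0.01,-0.21,0],[40,-0.42,0.01,-0.26,0],[40,-0.5,0.01,-0.32,0],[40,-0.5,0.01,-0.32,0]]])

```text
t: 11.1
tcp_pos: [0.5247, 0.1741, 0.0903]
tool_rot: [0.017, 1.0, -0.0, -0.002]
force: [-5.6, -0.8, 2.3]
finger_gap: 0.536
gripper_force: 46.9
```

```bash
python3 go.py 15,0,41; python3 -c "
from pose import *
now('pics/w11.png')"
```

```text
t 11.1 tcp [0.5247 0.1741 0.0903] F [-5.6 -0.8  2.3] F shoe [3.4 1.  4.9] tq [-0.    0.7  -0.01] gap 45.76375120221643 46.884695291519165 rot [ 1.700e-02  9.999e-01 -3.000e-04 -2.500e-03]
tcp in shoe mm [21.9  0.2 41.4]
15,0,41 world [0.5307 0.1742 0.0936] units [-0.2   0.01 -0.11] yaw 0.01
pitch deg 33.5 tcp in pack mm [ 4.8 41.5] pack origin in shoe mm [16.   0.2  0. ] cost 0.18
```

Call:
drive_tool(motion=[[[40,-0.06,0,-0.035,0],[40,-0.12,0,-0.07,0],[40,-0.17,0,-0.105,0],[40,-0.17,0,-0.105,0]]])

```text
t: 11.55
tcp_pos: [0.5305, 0.1739, 0.0938]
tool_rot: [0.017, 1.0, -0.0, -0.001]
force: [-5.8, -0.3, 2.5]
finger_gap: 0.532
gripper_force: 46.9
```

```bash
python3 go.py; python3 -c "
from pose import *
now('pics/w12.png')"
```

```text
t 11.55 tcp [0.5305 0.1739 0.0938] F [-5.8 -0.3  2.5] F shoe [3.6 0.5 5.1] tq [-0.03  0.58 -0.  ] gap 45.45789877839538 46.87724411487579 rot [ 1.700e-02  9.999e-01 -2.000e-04 -1.500e-03]
tcp in shoe mm [15.   0.2 41.3]
pitch deg 32.1 tcp in pack mm [ 4.3 41.8] pack origin in shoe mm [10.7  0.2 -0.5] cost 0.3
```

Call:
drive_tool(motion=[[[40,-0.06,0,-0.035,0],[40,-0.12,0,-0.07,0],[40,-0.17,0,-0.105,0],[40,-0.23,0,-0.14,0],[40,-0.28,0,-0.175,0],[40,-0.28,0,-0.175,0]]])

```text
t: 12.2
tcp_pos: [0.5389, 0.1737, 0.0991]
tool_rot: [0.017, 1.0, -0.0, -0.002]
force: [-5.1, -0.1, 3.7]
finger_gap: 0.531
gripper_force: 46.9
```

```bash
python3 go.py; python3 -c "
from pose import *
now('pics/w13.png')"
```

```text
t 12.2 tcp [0.5389 0.1737 0.0991] F [-5.1 -0.1  3.7] F shoe [2.4 0.3 5.8] tq [-0.03  0.58 -0.03] gap 45.37158571900143 46.87724053859711 rot [ 1.700e-02  9.999e-01 -2.000e-04 -1.500e-03]
tcp in shoe mm [ 5.1  0.2 41.3]
pitch deg 32.0 tcp in pack mm [ 4.2 41.8] pack origin in shoe mm [ 0.9  0.2 -0.5] cost 0.28
```

Call:
drive_tool(motion=[[[40,-0.03,0,-0.018,0],[40,-0.06,0,-0.036,0],[40,-0.085,0,-0.053,0],[40,-0.085,0,-0.053,0]]])

```text
t: 12.65
tcp_pos: [0.5413, 0.1736, 0.1006]
tool_rot: [0.017, 1.0, -0.0, -0.002]
force: [-5.4, -0.2, 1.9]
finger_gap: 0.535
gripper_force: 46.9
```

Call:
drive_tool(motion=[[[40,-0.03,0,-0.018,0],[40,-0.06,0,-0.036,0],[40,-0.085,0,-0.053,0],[40,-0.085,0,-0.053,0]]])

```text
t: 13.05
tcp_pos: [0.5451, 0.1735, 0.1028]
tool_rot: [0.017, 1.0, -0.0, -0.0]
force: [-5.6, -1.0, 4.7]
finger_gap: 0.535
gripper_force: 47.2
```

```bash
python3 go.py; python3 -c "
from pose import *
now('pics/w14.png')"
```

```text
t 13.05 tcp [0.5451 0.1735 0.1028] F [-5.6 -1.   4.7] F shoe [2.2 1.2 6.9] tq [-0.17  0.47 -0.03] gap 45.65049387095013 47.1899539232254 rot [ 1.690e-02  9.999e-01 -2.000e-04 -1.000e-04]
tcp in shoe mm [-2.1  0.1 41.2]
pitch deg 31.9 tcp in pack mm [ 4.1 41.7] pack origin in shoe mm [-6.1  0.1 -0.6] cost 0.3
```

Call:
drive_tool(motion=[[[40,-0.03,0,-0.018,0],[40,-0.05,0,-0.03,0],[40,-0.05,0,-0.03,0]]])

```text
t: 13.4
tcp_pos: [0.546, 0.1735, 0.1034]
tool_rot: [0.017, 1.0, -0.0, -0.001]
force: [-6.0, -0.6, 4.8]
finger_gap: 0.534
gripper_force: 47.2
```

Call:
drive_tool(motion=[[[40,-0.03,0,-0.018,0],[40,-0.05,0,-0.03,0],[40,-0.05,0,-0.03,0]]])

```text
t: 13.7
tcp_pos: [0.5463, 0.1735, 0.1037]
tool_rot: [0.017, 1.0, -0.0, -0.002]
force: [-6.0, -0.5, 2.2]
finger_gap: 0.532
gripper_force: 47.1
```

```bash
python3 go.py; python3 -c "
from pose import *
now('pics/w15.png')"
```

```text
t 13.7 tcp [0.5463 0.1735 0.1037] F [-6.  -0.5  2.2] F shoe [3.9 0.7 5. ] tq [-0.02  0.82  0.05] gap 45.45460911314116 47.12800920009613 rot [ 1.690e-02  9.999e-01 -3.000e-04 -2.200e-03]
tcp in shoe mm [-3.6  0.1 41.3]
pitch deg 31.6 tcp in pack mm [ 4.1 41.7] pack origin in shoe mm [-7.4  0.1 -0.4] cost 0.3
```

Call:
drive_tool(motion=[[[40,-0.03,0,-0.018,0],[40,-0.05,0,-0.03,0],[40,-0.05,0,-0.03,0]]])

```text
t: 14.05
tcp_pos: [0.5472, 0.1734, 0.1043]
tool_rot: [0.017, 1.0, -0.0, -0.003]
force: [-8.0, 0.0, 2.7]
finger_gap: 0.533
gripper_force: 47.1
```

```bash
python3 go.py; python3 -c "
from pose import *
now('pics/w16.png')"
```

```text
t 14.05 tcp [0.5472 0.1734 0.1043] F [-8.   0.   2.7] F shoe [5.3 0.2 6.5] tq [-0.06  0.92 -0.  ] gap 45.48151414250244 47.06797957420349 rot [ 1.690e-02  9.999e-01 -3.000e-04 -3.000e-03]
tcp in shoe mm [-4.7  0.2 41.4]
pitch deg 31.6 tcp in pack mm [ 4.2 41.7] pack origin in shoe mm [-8.6  0.1 -0.4] cost 0.3
```

Call:
drive_tool(motion=[[[40,-0.02,0,-0.012,0],[40,-0.03,0,-0.02,0],[40,-0.03,0,-0.02,0]]])

```text
t: 14.4
tcp_pos: [0.548, 0.1734, 0.1049]
tool_rot: [0.017, 1.0, -0.0, -0.003]
force: [-7.5, -0.6, 1.0]
finger_gap: 0.533
gripper_force: 47.1
```

Call:
drive_tool(motion=[[[40,0.04,0,0.025,0],[40,0.08,0,0.05,0],[40,0.12,0,0.075,0],[40,0.12,0,0.075,0]]])

```text
t: 14.8
tcp_pos: [0.5478, 0.1734, 0.1044]
tool_rot: [0.017, 1.0, -0.0, 0.001]
force: [-5.0, -1.5, 7.5]
finger_gap: 0.535
gripper_force: 47.6
```

```bash
python3 go.py; python3 -c "
from pose import *
now('pics/w17.png')"
```

```text
t 14.8 tcp [0.5478 0.1734 0.1044] F [-5.  -1.5  7.5] F shoe [0.3 1.7 9. ] tq [-0.22  0.43  0.01] gap 45.66670595855995 47.62264966964722 rot [ 1.680e-02  9.999e-01 -2.000e-04  1.100e-03]
tcp in shoe mm [-5.3  0.2 41.1]
pitch deg 32.5 tcp in pack mm [ 4.3 41.9] pack origin in shoe mm [-9.9  0.1 -0.7] cost 0.3
```

Call:
drive_tool(motion=[[[40,0.04,0,0.025,0],[40,0.08,0,0.05,0],[40,0.11,0,0.07,0],[40,0.11,0,0.07,0]]])

```text
t: 15.25
tcp_pos: [0.546, 0.1735, 0.1033]
tool_rot: [0.017, 1.0, 0.0, 0.003]
force: [-2.8, -1.3, 11.1]
finger_gap: 0.538
gripper_force: 48.1
```

```bash
python3 go.py; python3 -c "
from pose import *
now('pics/w18.png')"
```

```text
t 15.25 tcp [0.546  0.1735 0.1033] F [-2.8 -1.3 11.1] F shoe [-3.6  1.4 10.9] tq [-0.24  0.48 -0.02] gap 45.94293890413535 48.1287682056427 rot [0.017  0.9999 0.     0.0027]
tcp in shoe mm [-3.2  0.1 41.1]
pitch deg 32.7 tcp in pack mm [ 4.3 42.1] pack origin in shoe mm [-8.   0.  -0.9] cost 0.24
```

Call:
drive_tool(motion=[[[40,-0.02,0,-0.06,0],[40,-0.03,0,-0.12,0],[40,-0.05,0,-0.18,0],[40,-0.05,0,-0.18,0]]])

```text
t: 15.7
tcp_pos: [0.5457, 0.1735, 0.1047]
tool_rot: [0.017, 1.0, -0.0, -0.0]
force: [5.0, -1.4, -16.6]
finger_gap: 0.53
gripper_force: 50.4
```

```bash
python3 go.py; python3 -c "
from pose import *
now('pics/w19.png')"
```

```text
t 15.7 tcp [0.5457 0.1735 0.1047] F [  5.   -1.4 -16.6] F shoe [  4.5   1.3 -16.8] tq [-0.18 -0.65  0.01] gap 45.25542694518777 50.422884821891785 rot [ 1.700e-02  9.999e-01 -1.000e-04 -0.000e+00]
tcp in shoe mm [-3.6  0.1 42.5]
pitch deg 33.0 tcp in pack mm [ 4.5 42. ] pack origin in shoe mm [-8.8  0.1  0.6] cost 0.28
```

Call:
drive_tool(motion=[[[40,-0.018,0,0.03,0],[40,-0.035,0,0.055,0],[40,-0.035,0,0.055,0]]])

```text
t: 16.05
tcp_pos: [0.5458, 0.1736, 0.1046]
tool_rot: [0.017, 1.0, -0.0, -0.001]
force: [1.5, -2.3, -10.0]
finger_gap: 0.534
gripper_force: 51.0
```

```bash
python3 go.py; python3 -c "
from pose import *
now('pics/w20.png')"
```

```text
t 16.05 tcp [0.5458 0.1736 0.1046] F [  1.5  -2.3 -10. ] F shoe [ 4.   2.2 -9.3] tq [-0.46 -0.16 -0.02] gap 45.57738461087404 51.04431688785553 rot [ 1.680e-02  9.999e-01 -2.000e-04 -5.000e-04]
tcp in shoe mm [-3.6  0.1 42.4]
pitch deg 32.8 tcp in pack mm [ 4.5 41.9] pack origin in shoe mm [-8.7  0.   0.5] cost 0.3
```

Call:
drive_tool(motion=[[[40,-0.02,0,0.03,0],[40,-0.02,0,0.03,0]]], squeeze=20)

```text
t: 16.3
tcp_pos: [0.5463, 0.1736, 0.1043]
tool_rot: [0.017, 1.0, -0.0, -0.0]
force: [-1.9, -2.1, -4.4]
finger_gap: 0.528
gripper_force: 51.5
```

Call:
drive_tool(motion=[[[55,0,0,0,0],[65,0,0,0,0],[75,0,0,0,0],[75,0,0,0,0]]])

```text
t: 16.7
tcp_pos: [0.5473, 0.1741, 0.1044]
tool_rot: [0.017, 1.0, 0.0, 0.001]
force: [0.7, 0.5, 0.4]
finger_gap: 0.877
gripper_force: 0.0
```

```bash
python3 go.py; python3 -c "
from pose import *
now('pics/w21.png')"
```

```text
t 16.7 tcp [0.5473 0.1741 0.1044] F [0.7 0.5 0.4] F shoe [-0.8 -0.5  0. ] tq [-0.01  0.02 -0.03] gap 74.86943154923617 0.0 rot [1.690e-02 9.999e-01 2.000e-04 7.000e-04]
tcp in shoe mm [-4.7 -0.5 41.4]
pitch deg 32.3 tcp in pack mm [ 0.8 42.1] pack origin in shoe mm [-5.7 -0.5 -0.8] cost 0.12
```

Call:
drive_tool(motion=[[[80,0,0,0,0],[80,0,0,0,0],[80,0,0,0,0],[80,0,0,0,0],[80,0,0,0,0]]])

```text
t: 17.25
tcp_pos: [0.5468, 0.1737, 0.1038]
tool_rot: [0.017, 1.0, -0.0, -0.0]
force: [1.4, 0.8, 0.2]
finger_gap: 0.938
gripper_force: 0.0
```

```bash
python3 -c "
from pose import *
now('pics/w22.png');now('pics/w23.png')"
```

```text
pitch deg 33.4 tcp in pack mm [ 1.9 41.4] pack origin in shoe mm [-6.9 -0.2 -0.2] cost 0.21
pitch deg 33.2 tcp in pack mm [ 1.9 41.4] pack origin in shoe mm [-6.8 -0.2 -0.2] cost 0.2
```

Call:
drive_tool(motion=[[[40,0,0,0,0],[40,0,0,0,0],[40,0,0,0,0],[40,0,0,0,0],[40,0,0,0,0]]], squeeze=20)

```text
t: 17.85
tcp_pos: [0.5467, 0.1736, 0.1039]
tool_rot: [0.017, 1.0, -0.0, -0.0]
force: [0.1, -1.1, 2.0]
finger_gap: 0.534
gripper_force: 24.9
```

```bash
python3 go.py; python3 -c "
from pose import *
now('pics/w24.png')"
```

```text
t 17.85 tcp [0.5467 0.1736 0.1039] F [ 0.1 -1.1  2. ] F shoe [-1.2  1.1  1.6] tq [-0.15  0.09 -0.  ] gap 45.58025915179493 24.943374395370483 rot [ 1.680e-02  9.999e-01 -1.000e-04 -1.000e-04]
tcp in shoe mm [-4.  -0.  41.3]
pitch deg 31.0 tcp in pack mm [ 1.  42.6] pack origin in shoe mm [-4.3 -0.1 -1.3] cost 0.19
```

Call:
drive_tool(motion=[[[40,0.04,0,0.025,0],[40,0.08,0,0.05,0],[40,0.08,0,0.05,0]]])

```text
t: 18.2
tcp_pos: [0.5465, 0.1736, 0.1037]
tool_rot: [0.017, 1.0, -0.0, 0.003]
force: [1.8, -1.7, 6.5]
finger_gap: 0.533
gripper_force: 25.6
```

```bash
python3 go.py; python3 -c "
from pose import *
now('pics/w25.png')"
```

```text
t 18.2 tcp [0.5465 0.1736 0.1037] F [ 1.8 -1.7  6.5] F shoe [-5.   1.6  4.5] tq [-0.34  0.05  0.01] gap 45.55375796795676 25.64516544342041 rot [ 0.0168  0.9999 -0.      0.0025]
tcp in shoe mm [-3.8 -0.  41.2]
pitch deg 32.5 tcp in pack mm [ 1.5 41.8] pack origin in shoe mm [-5.7 -0.  -0.6] cost 0.26
```

Call:
drive_tool(motion=[[[40,-0.06,0,-0.04,0],[40,-0.08,0,-0.05,0],[40,-0.08,0,-0.05,0],[60,-0.08,0,-0.05,0],[80,-0.08,0,-0.05,0],[80,-0.08,0,-0.05,0],[80,-0.08,0,-0.05,0]]])

```text
t: 18.95
tcp_pos: [0.5467, 0.1739, 0.1036]
tool_rot: [0.017, 1.0, 0.0, -0.0]
force: [0.6, -0.4, 0.7]
finger_gap: 0.941
gripper_force: 0.0
```

```bash
python3 go.py; python3 -c "
from pose import *
now('pics/w26.png')"
```

```text
t 18.95 tcp [0.5467 0.1739 0.1036] F [ 0.6 -0.4  0.7] F shoe [-0.9  0.4  0.2] tq [-0.02 -0.03 -0.  ] gap 80.37025155544391 0.0 rot [ 1.690e-02  9.999e-01  1.000e-04 -1.000e-04]
tcp in shoe mm [-3.8 -0.3 41. ]
pitch deg 33.0 tcp in pack mm [ 1.8 41.4] pack origin in shoe mm [-6.4 -0.3 -0.3] cost 0.34
```

Call:
drive_tool(motion=[[[80,0,0,-0.5,0],[80,0,0,-1.2,0],[80,0,0,-2,0],[80,0,0,-3,0],[80,0,0,-4,0],[80,0,0,-4,0]]])

```text
t: 19.6
tcp_pos: [0.5495, 0.1742, 0.2281]
tool_rot: [0.017, 1.0, 0.001, 0.005]
force: [1.3, -0.2, 0.2]
finger_gap: 0.936
gripper_force: 0.0
```

```bash
python3 - <<'E'
from h import *
from station import manip
im=manip.snapshot("wrist")[:,:,::-1];sc=manip.snapshot("scene")[:,:,::-1]
a=im[80:400,200:460];b=cv2.resize(sc[150:310,290:420],(260,320),interpolation=2)
cv2.imwrite("pics/z6.png",cv2.convertScaleAbs(cv2.resize(np.hstack([a,b]),(780,480)),alpha=1.6))
E
```

```text
(no output)
```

View pics/z6.png

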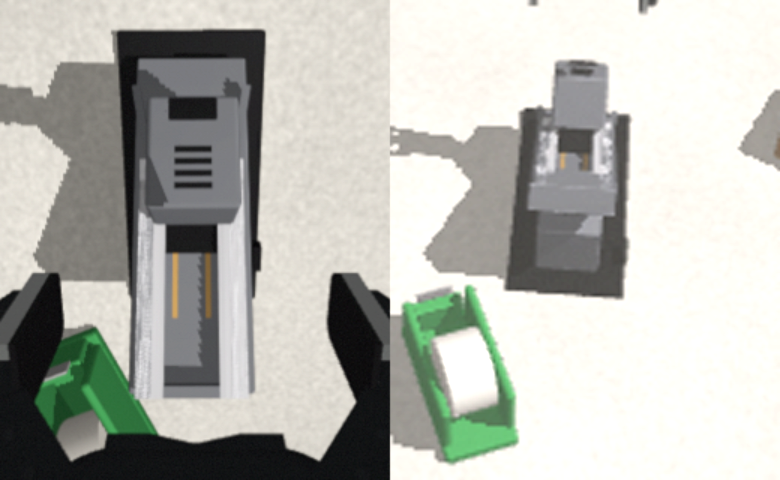

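The pack sits in the rail at about (195,155) in the crop. Its tongue is under both lips and covers the roller, the gripper is clear, and it stays put unheld.

```bash
python3 -c "
from station import manip
print(manip.sign_off())"
```

```text
the job is handed in; nothing more can be done
None
```

I slid the pack tongue first up the rail until the detent held it, about 6 mm above the entry by camera estimate, then let go and handed the job in at about 20 s. The sign-off gave no verdict. That it is latched rests on a roughly 5 N pull that barely moved it, and on it staying put once released. I never knowingly touched the tape roll, carton or dispenser, but I didn't re-measure where they stand.

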